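# Find the spacer that fits the connector fixture's gap

## Task

Find out which of the three spacers in the blue tray belongs in the gap of the connector test fixture, by trying them gently without ever forcing one (a light push of 5 N is plenty, 30 N would be forcing it): a thicker one will not enter, a thinner one drops through, and the right one slides in snugly and stops with its metal top flush with the tops of the jaws. Leave the right one seated there, straight and flush, the other two standing upright in the tray, and everything else where it is.

Things in the scene. Friction and masses are not known exactly. Their poses are not given: they have to be found in the camera images.
- fixture: connector test fixture, fixed: wooden board 260 x 120 x 18 mm with orange clamps (54 mm high), a steel anvil and, facing it across a gap, one of three exchangeable jaws. Origin: centre of the board's underside; x runs along the gap (from -30 to +30 mm), y across it, z up. Anvil and jaw tops are level, z = 58 mm, with square edges; keep the fingers above them
- gap_edge (a point): middle of the anvil's upper gap edge: fixture x = 0, y = +12 mm, z = 58 mm. The anvil is the gap's +y wall; the mounted jaw is its -y wall, and how far off its face lies depends on which jaw is mounted: the gap is 1.2 mm wider than one of the spacers (so 15.2, 19.2 or 23.2 mm), it is not known which
- gap_ramp (a point): on the anvil's wall at fixture x = 0, y = +12 mm, z = 33 mm. Down to here both gap walls are upright; below, each leans in by 2 mm (to z = 28 mm), then is upright to the board (z = 18 mm). The right spacer stops on these ramps, foot at z = 31.5 mm, metal top flush at 58 mm; a thicker one stops at the tops; a thinner one passes and drops, foot to z = 18 mm
- jaw_a: exchangeable aluminium jaw, 60 mm long and 40 mm high, fixed; the three look alike but differ by 4 mm in thickness (which is the thicker is not told). Origin: middle of the lower back edge; the face looks to its +y. The one at fixture x = 0 is mounted and bounds the gap; the other two are parked beside it on the board, 85 mm along x either way
- jaw_b: exchangeable aluminium jaw, 60 mm long and 40 mm high, fixed; the three look alike but differ by 4 mm in thickness (which is the thicker is not told). Origin: middle of the lower back edge; the face looks to its +y. The one at fixture x = 0 is mounted and bounds the gap; the other two are parked beside it on the board, 85 mm along x either way
- jaw_c: exchangeable aluminium jaw, 60 mm long and 40 mm high, fixed; the three look alike but differ by 4 mm in thickness (which is the thicker is not told). Origin: middle of the lower back edge; the face looks to its +y. The one at fixture x = 0 is mounted and bounds the gap; the other two are parked beside it on the board, 85 mm along x either way
- spacer_thin: loose spacer: aluminium block 50 mm (x) by 14 mm thick (y) by 26.5 mm high, with a yellow plastic grip on top, 30 mm (x) by 12 mm (y) by 40 mm high (from 26.5 to 66.5 mm above the foot). 65 to 175 g. Origin: centre of its underside (foot). Stands upright in the tray at the start; take it by the grip, closing along y
- spacer_mid: loose spacer: aluminium block 50 mm (x) by 18 mm thick (y) by 26.5 mm high, with a white plastic grip on top, 30 mm (x) by 12 mm (y) by 40 mm high (from 26.5 to 66.5 mm above the foot). 65 to 175 g. Origin: centre of its underside (foot). Stands upright in the tray at the start; take it by the grip, closing along y
- spacer_thick: loose spacer: aluminium block 50 mm (x) by 22 mm thick (y) by 26.5 mm high, with a red plastic grip on top, 30 mm (x) by 12 mm (y) by 40 mm high (from 26.5 to 66.5 mm above the foot). 65 to 175 g. Origin: centre of its underside (foot). Stands upright in the tray at the start; take it by the grip, closing along y
- tray: low blue tray, 160 x 205 x 18 mm, fixed, walls and floor 4 mm, holding the three spacers in a row along its y (65 mm apart, at about x = -30 mm, in any order) and two small connectors at about x = +52 mm. Origin: centre of its underside; the floor is at z = 4 mm
- connector0: brass round connector shell, 26 mm across and 32 mm high, standing in the tray; origin under its centre; leave alone
- connector1: steel round connector shell, like the brass one; leave alone
- tape_roll: black roll of tape, 90 mm across, 24 mm high, lying flat; origin under its centre; leave alone
- bottle: white bottle with a red cap, 56 mm across, 130 mm tall; origin under its centre; leave alone
- screwdriver: screwdriver lying on the bench; leave alone
- marker: blue marker, 14 mm across, about 125 mm long, lying on the bench; leave alone
Things that resemble listed ones, but are neither listed nor needed, are in the scene too. Leave any purple look-alike of the spacer_mid alone.

How it is judged:
By the outcome, as a careful person would: the job done as asked, in the order asked, and still so for the second after the job is handed in, with the robot touching nothing.
It also fails if it takes over 72 s, if anything falls off the work surface, if the arm or the gripper's body presses on something with over 40 N, if the wrist force passes 120 N, or if a joint passes its speed limit or range.

## Robot

A 6-joint arm with a two-finger parallel gripper is mounted at the origin on the work surface. World frame = base frame: x ahead of the robot, y to its left, z up, the work surface at z = 0. Lengths are in m, angles in rad, forces in N, time in s.
With the tool pointing down it reaches from about 0.35 to 0.725 m from the base axis. Payload 4.3 kg.
Tool frame: the origin (TCP) lies between the finger pads; the fingertips stand 11 mm ahead of it and the grasp point (between the pads) lies 8 mm behind it (robot.tcp_to_tips is the z of the fingertips in the tool frame, in m); z points along the fingers, y is the line along which they close (so a half turn about z gives the same grasp; the last joint's range is limited). The gripper opens to 85 mm and grips with 20 to 120 N. Pads are 22 mm wide; open, the fingers measure 114 mm over their backs; the gripper's body (76 mm by 85 mm) begins 54 mm behind the grasp point. The pads swing forward as they close: fully open they stand 13 mm farther back than shut.
Start: joints at [-1.276, 0.377, 0.081, 1.274, 0, 1.46], TCP at [0.226, -0.529, 0.242] pointing down, gripper open.
Joint ranges: [-2.72, 2.72], [-0.84, 1.66], [-1.02, 1.22], [-1.77, 2.12], [-1.37, 1.28], [-3.14, 3.14]. Speed limits (rad/s): [2.57, 2.57, 3.14, 3.14, 3.14, 3.14].

## Interface

Orientations are given as a unit quaternion [x, y, z, w].
In Python, from station import robot, kinematics, cams gives the robot as it stands. The module is installed in compiled form; this text tells all that it offers. Calls block until the motion is done:
- robot.reach(position, orientation): joint-space move of the TCP to a pose.
- robot.movel(position, speed=0.15, attitude=None): straight line of the TCP; attitude=None keeps the orientation; speed is the mean speed in m/s.
- robot.set_joints(angles): joint-space move.
- robot.ungrasp() and robot.close_gripper(): open the fingers fully, or close them until they stop; the grip force is fixed at half the most.
- robot.hold(seconds).
- kinematics.solve_ik(position, orientation): joint angles nearest the present ones, or None.
- robot.sense(): the state.
- cams.capture(name): name is "scene" or "top"; returns the picture (480x640x3 uint8, red, green, blue); there is no depth.
- cams.camera_params(name): a dict with "vfov" (degrees; the focal length in pixels is half the picture's height over the tangent of half this angle, whatever the lens; pixels are square), "cx", "cy" (the principal point, pixels), "T" (4x4, takes a point from camera to world coordinates). Camera axes: x right, y down, z forward; pixel columns grow to the right and rows downward; lengths in m; the calibration is good to about 2 mm. A picture is of the moment at which its call begins. camera_params takes no time and is no camera call.
A pose or a line that the arm cannot do raises robot.IKError and nothing moves.
- robot.finish_job(): hands the job in; it is judged then, once.
The state is a dict: "clock": time; "joint_positions": joint angles; "qd": joint speeds; "joint_efforts": joint torques, N m; "ee_pos": TCP position; "tcp_rot": TCP orientation; "ft_force": force on the tool from outside, world axes, zero at the start; "ft_torque": the same for the moment, N m; "width": finger opening in m; "gripper_force": force on a finger pad.
Only numpy, scipy, OpenCV 4.12 (cv2) and the standard library are available. Lean on these libraries where they do the work, as an engineer would, in place of code of your own. Each camera call takes 0.05 s, during which the arm holds its last target. There are 200 camera calls.

## Working session

There is one attempt and no reset: what is moved stays moved. The work goes in short steps, each a Python script; the robot and the scene stay as the last script left them, time stands still between calls to the robot, and variables do not carry over. Pictures are saved under pics/ and viewed, at most 10 in all, crops included, and the job is handed in when it is done.

```bash
mkdir -p pics; ls
python3 - <<'E'
from station import robot,kinematics,cams
import cv2
for n in("scene","top"):
    p=cams.camera_params(n); print(n,p)
    cv2.imwrite(f"pics/{n}0.png",cams.capture(n)[:,:,::-1])
s=robot.sense(); print(s); print(robot.tcp_to_tips)
E
```

```text
pics
scene {'vfov': 51.490609402489426, 'cx': 322.1045658068473, 'cy': 242.86790923526922, 'T': array([[ 0.66096439,  0.568147  , -0.49023981,  0.99500682],
       [ 0.75038484, -0.50647353,  0.42474363, -0.42516278],
       [-0.00697667, -0.64860893, -0.76108986,  0.74340735],
       [ 0.        ,  0.        ,  0.        ,  1.        ]])}
top {'vfov': 54.76806659416302, 'cx': 323.34528739500684, 'cy': 248.60964234468562, 'T': array([[ 0.01349466, -0.98541108,  0.16965525,  0.38882459],
       [-0.99964754, -0.01717493, -0.02024379, -0.0409937 ],
       [ 0.02286228, -0.16932227, -0.98529553,  0.99658491],
       [ 0.        ,  0.        ,  0.        ,  1.        ]])}
{'clock': 0.1, 'joint_positions': array([-1.27631526e+00,  3.77995707e-01,  7.97859013e-02,  1.27435921e+00,
        1.87394174e-05,  1.46050947e+00]), 'qd': array([ 0.0013348 , -0.00298508,  0.00301389,  0.00103088, -0.00221659,
        0.00025077]), 'joint_efforts': array([ 1.63952602e-03, -4.64696789e+01,  2.70581549e+01,  1.19876582e-02,
       -5.15177805e-05, -7.34961446e-06]), 'ee_pos': array([ 0.22629866, -0.52801061,  0.24146123]), 'tcp_rot': array([ 9.79589790e-01,  2.01005118e-01, -7.21846496e-05, -8.83452397e-04]), 'ft_force': array([-0.2041326 ,  0.2254244 ,  0.27317046]), 'ft_torque': array([-0.01869858,  0.02077235, -0.03848076]), 'gripper_force': 0.0, 'width': 0.08516368106732905}
0.011
```

View pics/scene0.png

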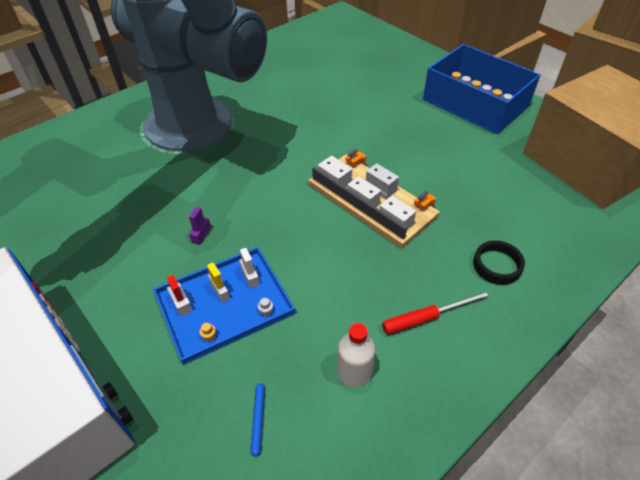

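View pics/top0.png

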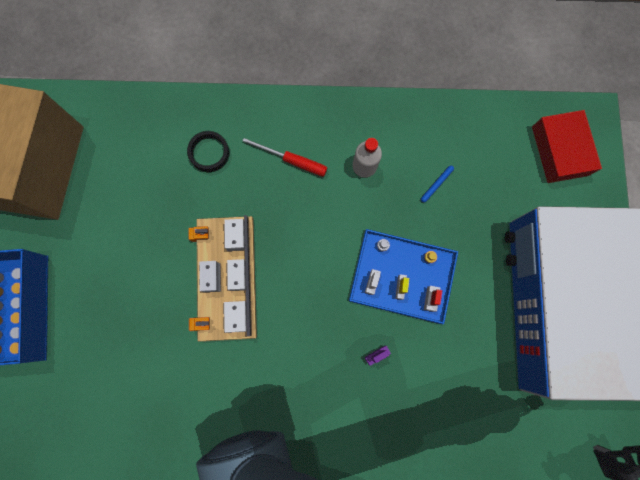

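Scene: the tray is at top(404,277). Its spacers are white (373,282), yellow (403,287) and red (434,297). The fixture is at top(225,278), with the anvil at (208,277), the mounted jaw at (235,275) and parked jaws at (235,233) and (235,317).

Things that could be mistaken for the spacers: the purple look-alike at top(377,355), the white bottle (367,160), the red box (566,146) and the red screwdriver (305,163). None of these is in the tray, so I choose the three standing in the tray. A close crop comes next.

Run:
```python
import cv2,numpy as np
t=cv2.imread("pics/top0.png");s=cv2.imread("pics/scene0.png")
def up(i,x0,y0,w,h,k): return cv2.resize(i[y0:y0+h,x0:x0+w],None,fx=k,fy=k,interpolation=cv2.INTER_CUBIC)
a=up(t,350,225,110,100,7); cv2.imwrite("pics/c1.png",a[:600])
b=up(t,185,210,80,135,4); c=up(s,300,140,145,105,3)
o=np.zeros((560,780,3),np.uint8); o[:540,:320]=b; o[:315,330:765]=c; 
cv2.imwrite("pics/c2.png",o)
```

```text
(no output)
```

View pics/c1.png

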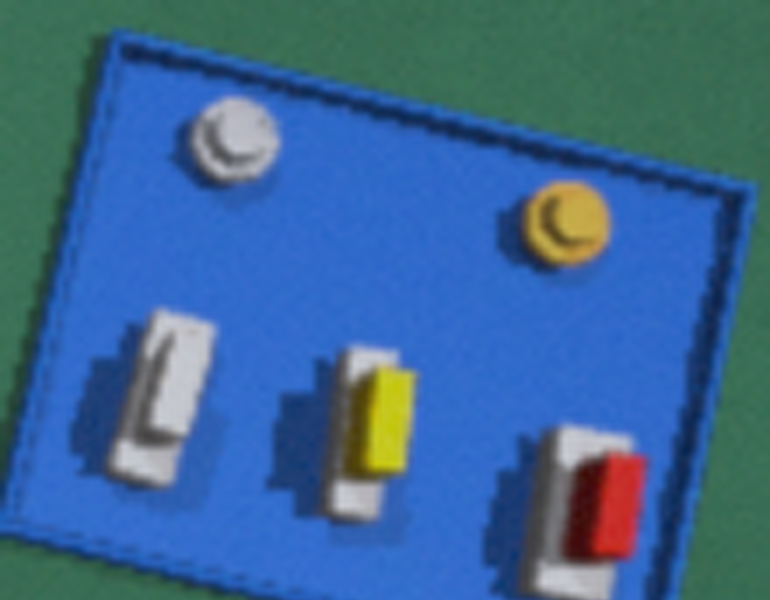

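View pics/c2.png

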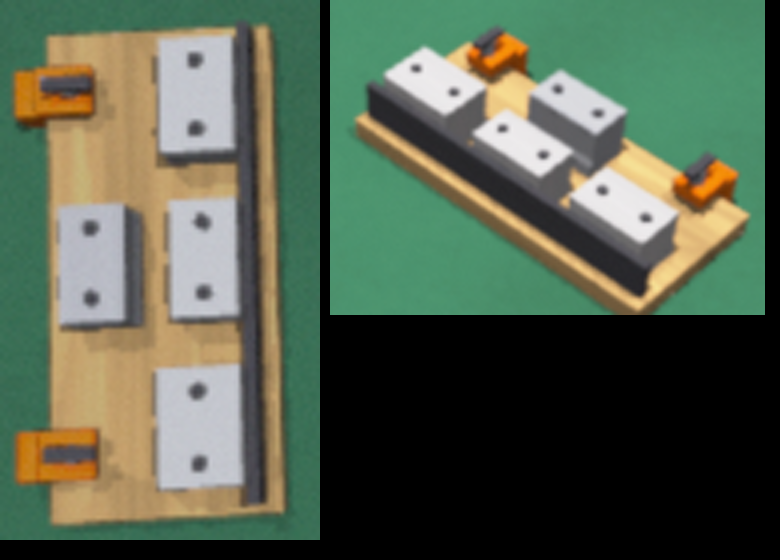

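The crop confirms all three spacers: white (373,280), yellow (405,285) and red (437,297) in the top image, each an aluminium block with a coloured grip. The mounted jaw looks like the thinnest of the three, which would make the gap the widest. Next I measure the faces and triangulate them from both views.

```bash
cat > vis.py <<'E'
import cv2,numpy as np
from station import cams
P={n:cams.camera_params(n) for n in("scene","top")}
def ray(n,uv):
    p=P[n];f=240/np.tan(np.radians(p["vfov"]/2))
    uv=np.atleast_2d(uv).astype(float)
    d=np.c_[(uv[:,0]-p["cx"])/f,(uv[:,1]-p["cy"])/f,np.ones(len(uv))]@p["T"][:3,:3].T
    return p["T"][:3,3],d
def plane(n,uv,z):
    o,d=ray(n,uv); return o+d*((z-o[2])/d[:,2])[:,None]
def tri(ut,us):
    o1,d1=ray("top",ut);o2,d2=ray("scene",us);d1,d2=d1[0],d2[0]
    k=np.linalg.lstsq(np.c_[d1,-d2],o2-o1,rcond=None)[0]
    a,b=o1+k[0]*d1,o2+k[1]*d2
    return (a+b)/2,np.linalg.norm(a-b)
K=8
def blobs(im,box,lo,hi,amin=20):
    x0,y0,w,h=box
    c=cv2.resize(im[y0:y0+h,x0:x0+w],None,fx=K,fy=K,interpolation=cv2.INTER_CUBIC)
    m=cv2.inRange(cv2.cvtColor(c,cv2.COLOR_BGR2HSV),np.array(lo),np.array(hi))
    m=cv2.morphologyEx(m,cv2.MORPH_OPEN,np.ones((9,9)));m=cv2.morphologyEx(m,cv2.MORPH_CLOSE,np.ones((25,25)))
    out=[]
    for q in cv2.findContours(m,cv2.RETR_EXTERNAL,cv2.CHAIN_APPROX_NONE)[0]:
        a=cv2.contourArea(q)/K/K
        if a<amin: continue
        M=cv2.moments(q); to=lambda v:(np.asarray(v,float)+.5)/K-.5+[x0,y0]
        out.append((a,to([M["m10"]/M["m00"],M["m01"]/M["m00"]]),to(q[:,0])))
    return out
def rect(n,pts,z):
    w=plane(n,pts,z)[:,:2]*1000
    (c,s,a)=cv2.minAreaRect(w.astype(np.float32))
    if s[0]<s[1]: s=s[::-1];a+=90   # a: long axis direction
    return np.array(c),np.array(s),(a+90)%180-90
E
python3 - <<'E'
from vis import *
np.set_printoptions(precision=1,suppress=True)
t=cv2.imread("pics/top0.png");s=cv2.imread("pics/scene0.png")
S={"white":((0,0,0),0)}
def show(n,im,box,lo,hi,z,lab,amin=20):
    for a,c,q in blobs(im,box,lo,hi,amin): print(lab,n,"A%.0f"%a,c,*rect(n,q,z))
for px in((400,283),(404,285),(437,297),(375,280),(371,281),(368,293),(235,275),(208,277),(218,270)): print(px,t[px[1],px[0]],end=' ')
print()
show("top",t,(190,212,70,128),(0,0,165),(180,45,255),.058,"blk",100)
show("scene",s,(305,140,140,100),(0,0,185),(180,45,255),.058,"blk",60)
for lab,lo,hi in(("red",(0,150,170),(8,255,255)),("red2",(170,150,170),(180,255,255)),("yel",(24,150,185),(34,255,255))):
    show("top",t,(350,260,110,60),lo,hi,.0705,lab)
    show("scene",s,(160,240,100,75),(lo[0],lo[1],100),hi,.0705,lab)
show("top",t,(355,260,35,45),(0,0,200),(180,45,255),.0705,"wh",10)
show("scene",s,(235,245,30,45),(0,0,150),(180,45,255),.0705,"wh",10)
E
```

```text
(400, 283) [31 67 79] (404, 285) [ 24 198 197] (437, 297) [ 41  47 201] (375, 280) [204 198 196] (371, 281) [92 92 94] (368, 293) [90 80 77] (235, 275) [205 197 195] (208, 277) [194 185 181] (218, 270) [88 85 83] 
blk top A618 [234.2 316.2] [410.2 116.1] [60.5 41.8] 4.134002685546875
blk top A459 [207.2 275.2] [491.9 174.4] [59.7 32.6] 3.5504908561706543
blk top A473 [235.3 273.8] [495.6 117.9] [59.9 33.8] 3.8149192333221436
blk top A505 [233.4 232.9] [580.1 125.3] [60.1 37.2] 3.665566921234131
blk scene A436 [397.6 207.8] [582.8 124.3] [61.1 38.4] 3.912618398666382
blk scene A344 [363.9 187.1] [498.2 117.1] [61.2 35.1] 4.043934345245361
blk scene A300 [382.2 173.4] [494.1 173.3] [60.7 33. ] 4.200051307678223
blk scene A385 [334.5 166.4] [413.2 115.2] [61.7 43.6] 3.0957601070404053
red top A48 [437.6 296.8] [ 454.4 -290.5] [27.4  8.2] -10.507858276367188
red scene A106 [172.7 282.9] [ 465.3 -294. ] [43.4 12. ] -11.940887451171875
yel top A54 [405.3 284.4] [ 478.1 -225.6] [27.4  9.4] -7.6948699951171875
yel scene A180 [214.7 274.5] [ 494.4 -231.3] [56.7 14.7] -16.89714813232422
wh top A60 [375.6 277.8] [ 490.5 -166.3] [31.9 13.7] -3.4569168090820312
wh scene A209 [246.6 263.1] [ 509.2 -176.9] [71.5 20.4] -20.77069854736328
```

The three jaws measure 41.8, 37.2 and 33.8 mm, and the mounted one is the thinnest. The gap measures 23.4 mm, so the thick (red) spacer is the candidate, to be proved by trying it. Next I triangulate heights for the blocks and the red grip top, and check IK.

```bash
cat > arm.py <<'E'
import numpy as np
from station import robot,kinematics
def Q(deg):  # tool down, spacer yaw deg, half-turn variant (keeps joint 6 in range)
    h=np.radians(deg+180)/2; return [np.cos(h),np.sin(h),0,0]
def st():
    s=robot.sense(); return s["clock"],s["ee_pos"]*1000,s["ft_force"],s["ft_torque"],s["width"]*1000,s["gripper_force"]
E
python3 - <<'E'
from vis import *
from arm import *
np.set_printoptions(precision=1,suppress=True)
t=cv2.imread("pics/top0.png");s=cv2.imread("pics/scene0.png")
for a,b in (((207.2,275.2),(382.2,173.4)),((235.3,273.8),(363.9,187.1)),((234.2,316.2),(334.5,166.4)),((233.4,232.9),(397.6,207.8))):
    p,e=tri(a,b); print("blk",p*1000,"miss %.1f"%(e*1000))
def top(im,n,box,hue,v):
    r=[]
    for lo,hi in hue: r+=blobs(im,box,(lo,120,v),(hi,255,255),5)
    return max(r,key=lambda x:x[0])
for lab,hue,bt,bs in(("red",[(0,10)],(425,280,30,35),(160,265,35,45)),("yel",[(22,36)],(395,270,25,30),(200,255,35,45))):
    x=bs; c=s[x[1]:x[1]+x[3],x[0]:x[0]+x[2]]; h=cv2.cvtColor(c,cv2.COLOR_BGR2HSV)
    m=(h[...,1]>120)&(h[...,0]>=hue[0][0])&(h[...,0]<=hue[0][1]); v=np.float32(h[...,2][m]).reshape(-1,1)
    _,l,ce=cv2.kmeans(v,2,None,(3,50,.1),5,cv2.KMEANS_PP_CENTERS); th=float(ce.mean())
    A=top(t,"top",bt,hue,150);B=top(s,"scene",bs,hue,int(th))
    p,e=tri(A[1],B[1]); print(lab,"V",ce.ravel(),"px",A[1],B[1],"P",p*1000,"miss %.1f"%(e*1000),rect("top",A[2],.0705),rect("scene",B[2],.0705))
for p,y in(((.456,-.292,.15),-10.5),((.495,.146,.15),3.9)): print(kinematics.solve_ik(p,Q(y)))
E
```

```text
blk [492.5 175.4  54.8] miss 1.2
blk [496.3 118.8  54.4] miss 1.3
blk [410.8 116.9  54.8] miss 1.1
blk [581.2 126.5  54.4] miss 1.3
red V [225.5 105.2] px [437.4 296.8] [172.3 281.6] P [ 454.6 -291.5   65.2] miss 0.1 (array([ 454.5, -290.2]), array([28.5,  8.8]), -10.501441955566406) (array([ 458.8, -292.5]), array([30.8, 12.2]), -11.42999267578125)
yel V [126.8 232.6] px [405.1 284.5] [213.1 269.2] P [ 478.4 -226.1   65.7] miss 0.5 (array([ 478. , -225.3]), array([28.9, 11. ]), -7.0026092529296875) (array([ 482.2, -227.2]), array([31.1, 12.5]), -9.055191040039062)
[-0.7  0.4 -0.2  1.   0.  -0.5]
[ 0.2  0.3 -0.3  1.   0.   0.1]
```

The triangulated heights are 54.6 mm for the jaw tops (58 in the text) and 65.2 mm for the red grip top (70.5 in the text). That is within what 2 mm calibration errors can cause, and contact will settle it. The sizes, the reach and the 68 mm spacing along the grip line all check out, so I pick up red.

Run:
```python
from arm import *
from station import cams
import cv2
np.set_printoptions(precision=2,suppress=True)
x,y,q=.4565,-.2913,Q(-11)
robot.reach([x,y,.16],q); print(*st())
robot.movel([x,y,.08],.15)
print(*st()[:3]); robot.movel([x,y,.049],.06); print(*st())
robot.close_gripper(); print(*st())
robot.movel([x,y,.17],.15); robot.hold(.3); print(*st())
t=cams.capture("top")[:,:,::-1];s=cams.capture("scene")[:,:,::-1]
cv2.imwrite("pics/g1.png",np.hstack([cv2.resize(t[200:380,340:500],None,fx=2.4,fy=2.4),cv2.resize(s[180:360,120:300],None,fx=2.2,fy=2.4)]))
```

```text
1.8083 [ 456.41 -291.77  160.13] [-0.1  -0.34  0.12] [-0.03  0.02  0.01] 85.27256812548828 0.0
2.4917 [ 456.72 -291.81   80.56] [ 0.47 -0.08  0.64]
3.1583 [ 456.39 -291.17   48.8 ] [ 0.37  0.2  -0.69] [-0.02  0.02  0.06] 85.6102254805015 0.0
3.825 [ 456.7  -291.46   49.24] [-1.05 -0.28  1.78] [-0.01  0.01 -0.04] 11.355207259541721 58.73905420303345
5.0833 [ 456.14 -290.99  169.27] [ 0.14 -0.19 -1.47] [-0.02 -0.02  0.01] 11.08243327094149 58.376750349998474
```

View pics/g1.png

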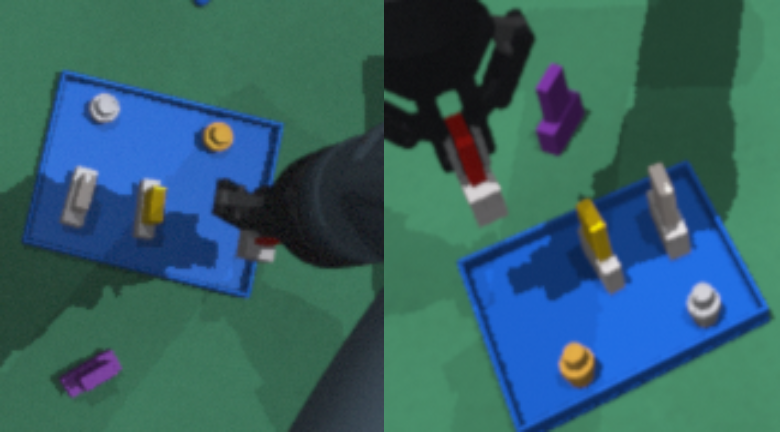

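Red is held (width 11 mm, 1.5 N weight). The view shows it upright in the fingers, with yellow and white still in place. Now a gentle trial at the gap, with force-stopped descents.

```bash
cat >> arm.py <<'E'
def force(n=4,dt=.02):
    F=[]
    for _ in range(n): robot.hold(dt); s=robot.sense(); F.append(np.r_[s["ft_force"],s["ft_torque"],s["ee_pos"]*1000])
    return np.mean(F,0)
def descend(p,z0,z1,base,step=.0006,lim=3.):
    """lower straight at p=(x,y) from z0 to z1 until the upward force exceeds lim"""
    z=z0
    while z>z1+1e-6:
        z=max(z-step,z1); robot.movel([p[0],p[1],z],.03)
        f=force(2,.01)
        if f[2]-base[2]>lim: break
    return z,force()
E
python3 - <<'E'
from arm import *
np.set_printoptions(precision=2,suppress=True)
a=np.radians(3.9);n=np.array([-np.sin(a),np.cos(a)])
c=np.array([.4949,.1461])
robot.reach([*c,.17],Q(3.9)); robot.movel([*c,.108],.1); robot.hold(.3)
b=force(8); print("base",robot.sense()["clock"],b)
t=robot.sense()["clock"]
z,f=descend(c,.108,.098,b); print("z",z,f-np.r_[b[:6],0,0,0],robot.sense()["clock"])
if z>.0985: robot.movel([*c,z+.002],.05)
print(*st()[:3])
E
```

```text
base 8.0 [ -0.35  -0.14  -1.32  -0.    -0.     0.01 495.16 146.18 108.37]
z 0.098 [  0.81   0.84   0.02   0.01   0.    -0.   494.89 146.11  97.99] 12.6
12.6 [494.87 146.08  97.99] [ 0.49  0.62 -0.78]
```

At TCP z = 98 mm the foot should already be 5 mm inside with no resistance. I keep lowering gently to the ramps, watching the side forces too.

Run:
```python
from arm import *
np.set_printoptions(precision=2,suppress=True)
b=np.array([-.35,-.14,-1.32,0,0,.01])
c=(.4949,.1461); z=.098
while z>.0785:
    z-=.0013; robot.movel([*c,z],.03); f=force(2,.01); print("%.4f"%z,f[:3]-b[:3])
    if f[2]-b[2]>3: break
print(force(),robot.sense()["clock"])
```

```text
0.0967 [ 0.22 -0.44  0.24]
0.0954 [ 0.4   1.27 -0.04]
0.0941 [ 0.14  0.35 -0.07]
0.0928 [ 0.32 -0.39  0.42]
0.0915 [ 0.02 -0.33  0.73]
0.0902 [ 0.15  0.53 -0.41]
0.0889 [ 0.6   0.32 -0.39]
0.0876 [ 0.82 -0.06  0.07]
0.0863 [0.52 0.39 0.03]
0.0850 [-0.45  0.69 -0.33]
0.0837 [-0.33  0.67  0.86]
0.0824 [0.43 0.65 0.03]
0.0811 [ 0.21  0.21 -0.31]
0.0798 [ 0.64  0.44 -0.08]
0.0785 [0.55 0.46 0.14]
0.0772 [0.8  0.44 0.03]
[ -0.     0.74  -1.54   0.11  -0.    -0.03 494.94 146.2   77.19] 16.9333
```

Run:
```python
from arm import *
from station import cams
import cv2
np.set_printoptions(precision=2,suppress=True)
b=np.array([-.35,-.14,-1.32,0,0,.01])
c=(.4949,.1461); z=.0772
while z>.0735:
    z-=.0004; robot.movel([*c,z],.03); f=force(3,.01); print("%.4f"%z,f[:3]-b[:3],f[8])
    if f[2]-b[2]>4: break
robot.hold(.2);f=force(); print(f,robot.sense()["clock"])
t=cams.capture("top")[:,:,::-1];s=cams.capture("scene")[:,:,::-1]
cv2.imwrite("pics/g2.png",np.hstack([cv2.resize(t[200:350,170:280],None,fx=3,fy=3),cv2.resize(s[120:250,300:450],None,fx=3,fy=450/130)]))
```

```text
0.0768 [0.62 1.77 0.85] 76.89151942083863
0.0764 [0.98 1.76 1.86] 76.55661877511675
0.0760 [-0.14  2.16  5.16] 76.32478633434793
[ -0.87   2.82   4.87   0.57   0.26  -0.06 495.13 146.31  76.29] 18.025
```

View pics/g2.png

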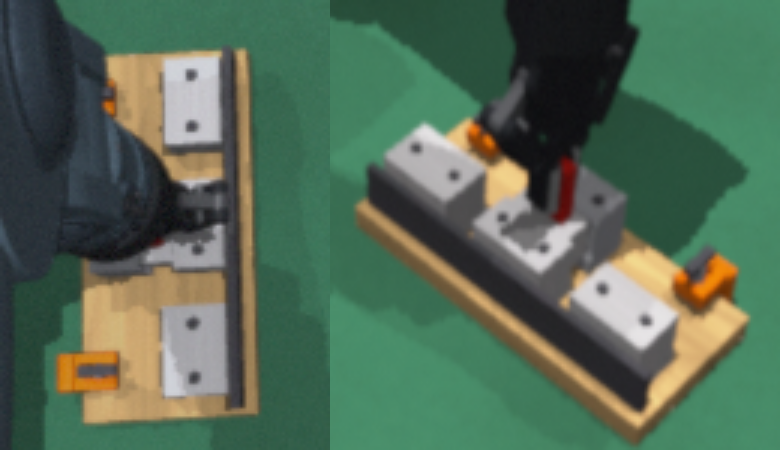

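It stopped at TCP z = 76.3 mm (76.5 predicted for the foot on the ramps) with 5 N, after entering freely. So red is the right thickness. The picture shows it between anvil and jaw with the fingers above the tops. I relieve the slight side force, release and check that it is flush.

Run:
```python
from arm import *
from station import cams
import cv2
np.set_printoptions(precision=2,suppress=True)
x,y=.4949,.1461
for k in range(3):
    y+=.0002; robot.movel([x,y,.0763],.03); f=force(); print(y,f)
    if f[1]<.8: break
robot.ungrasp(); print(*st())
robot.movel([x,y,.17],.15); robot.reach([.40,-.10,.25],Q(0)); print(st()[0])
t=cams.capture("top")[:,:,::-1];s=cams.capture("scene")[:,:,::-1]
cv2.imwrite("pics/t3.png",t);cv2.imwrite("pics/s3.png",s)
cv2.imwrite("pics/g3.png",np.hstack([cv2.resize(t[240:320,185:265],None,fx=5,fy=5,interpolation=2),cv2.resize(s[130:230,325:425],None,fx=4,fy=4,interpolation=2)]))
```

```text
0.1463 [ -0.36   2.56   3.5    0.52   0.07  -0.04 495.1  146.33  76.33]
0.14650000000000002 [  0.35   1.64   2.8    0.37  -0.04  -0.05 495.06 146.37  76.31]
0.14670000000000002 [  0.75  -0.2    3.15   0.09  -0.11  -0.03 495.03 146.44  76.32]
19.7833 [494.88 146.68  76.28] [ 1.19  0.29 -0.93] [ 0.03 -0.03 -0.04] 85.40476250394273 0.0
21.625
```

View pics/g3.png

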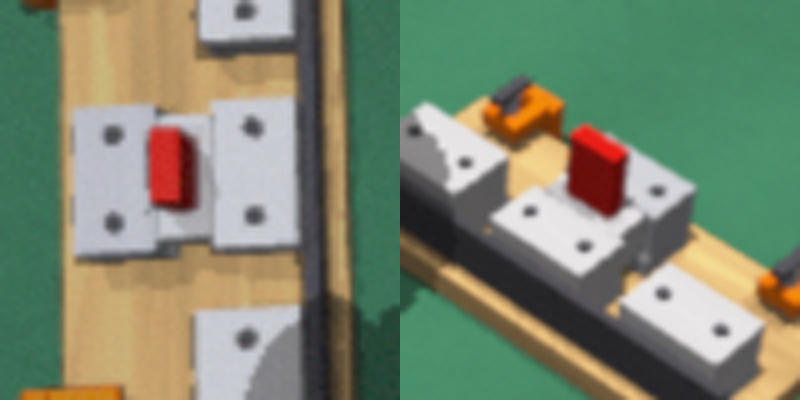

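The spacer stands in the gap at top(219,275), straight and apparently level with the tops. I confirm flushness numerically, then with a gentle touch on top of the grip (expected at z = 98 mm).

Run:
```python
from vis import *
from arm import *
np.set_printoptions(precision=2,suppress=True)
t=cv2.imread("pics/t3.png");s=cv2.imread("pics/s3.png")
A=max(blobs(t,(205,258,30,35),(0,120,150),(10,255,255),5));B=max(blobs(s,(360,155,30,35),(0,120,175),(10,255,255),5))
p,e=tri(A[1],B[1]);print("top",p*1000,e*1000,rect("top",A[2],.098),rect("scene",B[2],.098))
x,y=.495,.1465
robot.close_gripper(); robot.reach([x,y,.16],Q(3.9)); robot.movel([x,y,.115],.1); robot.hold(.3)
b=force(8); z=.1125
robot.movel([x,y,z],.05)
while z>.1065:
    z-=.0005; robot.movel([x,y,z],.03); f=force(3,.01); print("%.4f"%z,f[:3]-b[:3],f[8])
    if f[2]-b[2]>4: break
print(force()-np.r_[b[:6],0,0,0]); robot.movel([x,y,.17],.15); print(st()[0])
```

```text
top [493.95 146.84  93.92] 1.2849506916318156 (array([492.97, 145.6 ]), array([27.91, 11.35]), 3.041764736175537) (array([497.23, 143.97]), array([29.91, 12.38]), 3.725428581237793)
0.1120 [-0.13  0.24  0.1 ] 111.96139504502925
0.1115 [ 0.13 -0.68  0.09] 111.47858695732066
0.1110 [ 0.18 -0.6   0.12] 110.96947784137573
0.1105 [ 0.45 -0.39 -0.08] 110.46976154151405
0.1100 [ 0.26 -0.46  0.06] 109.97158505198921
0.1095 [ 0.23 -0.19  0.02] 109.46406404608427
0.1090 [-0.45  0.07 -0.26] 108.97398740297452
0.1085 [-0.31 -0.62  1.85] 108.67325785261983
0.1080 [-1.17 -0.54  4.71] 108.51440756885752
[ -1.07  -0.22   5.14  -0.01   0.21   0.   495.38 146.57 108.52]
27.9667
```

Contact came at z ≈ 97.8 mm with 5 N (98 expected), so it is seated and flush. I back off, take a last look and hand in.

Run:
```python
from arm import *
from station import cams
import cv2
robot.reach([.40,-.10,.28],Q(0)); robot.hold(.3)
t=cams.capture("top")[:,:,::-1];s=cams.capture("scene")[:,:,::-1]
cv2.imwrite("pics/g4.png",np.hstack([cv2.resize(t[200:380,180:480],(420,252)),cv2.resize(s[130:370,140:460],(336,252))]))
```

```text
(no output)
```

View pics/g4.png

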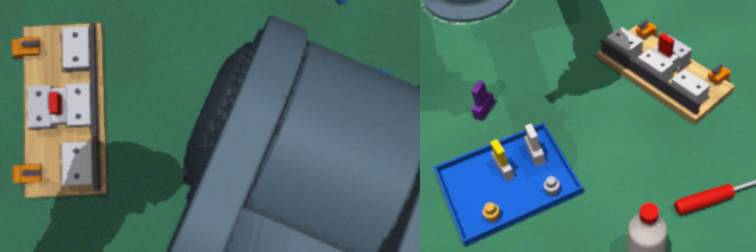

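The last view shows red seated in the gap, yellow and white upright in the tray, and the connectors, purple look-alike, bottle and screwdriver where they were.

```bash
python3 -c "
from station import robot
print(robot.finish_job())"
```

```text
the job is handed in; nothing more can be done
None
```

The right spacer is spacer_thick (red): it slid in freely, stopped on the ramps at about 5 N and is seated straight and flush; the yellow and white ones, not tried because red fitted, still stand in the tray, and the job is handed in.

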